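# Lock the shaker platform with its ball-lock pin

### The job

Lock the platform of the small shaker for transport: take the ball-lock pin with the blue handle out of the tube rack, hold its side button in while you push the shank fully home through the two aligned holes of the shaker's lock ears, then let go so that the button springs out and the balls lock. Leave the grey pin in the rack.

Things in the scene. Friction and masses are not known exactly. Their poses are not given: they have to be found in the camera images.
- lock_pin: Pin, BLUE handle, 0.16 kg, in the fixed orange rack (top at 71 mm), hung by its flange; lift 60 mm to clear it, 120 to pass over the grey pin. Origin: centre of flange underside; z up. Flange 42 mm, 6 thick; handle 26 (x) by 28 (y), up to z = 50. Below: shank 16 mm across, 54 long, last 10 tapering to 8. Two brass balls 40 below the origin stand out along +-x, 27 mm across with button out, flush with it in.
- lock_pin_button (a joint): Red thumb button on the handle's +y face, 22 mm wide, z = 16 to 46 mm, standing out 6.5 mm. Squeeze the handle along y at z about 31 mm to hold it in: outer width 34.5 mm (y = -14 to +20.5) with it out, 28.5 in; squeezing along x does not press it. Joint: 0 = out (balls out), 0.006 m = in (balls in). Spring: 5 N out, 10 N in.
- lock_hole (a point): Centre of the hole mouth on top of the yellow lock ear (56 mm square, 8 thick) at the front of the white shaker (fixed), 68 mm above the worktop; z up. Hole 22 mm across, 4 mm chamfer; a steel ear with an equal hole lies 22 to 28 mm below the mouth, free space under it. Home: pin origin at this point, pin upright, any yaw. Dishes up to 14 mm above the mouth's level stand 70 mm or more away.
- short_pin: Bystander to be left in the rack: a like pin with a GREY handle and shorter shank (34 mm), in another cell of the same rack, 100 mm from the blue one. Origin and axes as for the blue pin.
Things that resemble listed ones, but are neither listed nor needed, are in the scene too. What is shaped like the lock_pin but green is not meant.

How it is judged:
By the outcome, as a careful person would: the job done as asked, in the order asked, and still so for the second after the job is handed in, with the robot touching nothing.
It also fails if it takes over 43 s, if anything falls off the work surface, if the arm or the gripper's body presses on something with over 40 N, if the wrist force passes 120 N, or if a joint passes its speed limit or range.

### The arm

A 6-joint arm with a two-finger parallel gripper is mounted at the origin on a cart in front of the work surface, level with it; the furniture and walls round the work are solid. World frame = base frame: x ahead of the robot, y to its left, z up, the work surface at z = 0. Lengths are in m, angles in rad, forces in N, time in s.
With the tool pointing down it reaches from about 0.3 to 0.825 m from the base axis. Payload 5.4 kg.
Tool frame: the origin (TCP) lies at the very end of the fingers, on their centre line; the grasp point (between the pads) lies 19 mm behind it; z points along the fingers, x is the direction in which the jaws open and shut, and the axes are right-handed (so a half turn about z gives the same grasp; the last joint's range is limited). The gripper opens to 92 mm and grips with 3 to 60 N. Pads are 20 mm wide; open, the fingers measure 128 mm over their backs; the gripper's body (75 mm by 189 mm) begins 69 mm behind the grasp point.
Start: joints at [-1.47, 0.158, 1.597, -0, 1.386, -0.21], TCP at [0.176, -0.547, 0.19] pointing down, gripper open.
Joint ranges: [-2.91, 2.91], [-0.94, 2.29], [0.18, 2.7], [-1.29, 4.43], [0.17, 2.64], [-3, 3]. Speed limits (rad/s): [2.57, 2.57, 3.14, 3.14, 3.14, 3.14].

### API

Orientations are given as a rotation vector (axis times angle).
In Python, from workcell import bot gives the robot as it stands. Calls block until the motion is done:
- bot.goto(position, orientation): joint-space move of the TCP to a pose.
- bot.line_to(position, rot=None, max_speed=0.15): straight line of the TCP; rot=None keeps the orientation; max_speed is the mean speed in m/s.
- bot.set_joints(angles): joint-space move.
- bot.set_gripper(opening, newtons=None): opening from 0.0 (shut) to 1.0 (fully open); newtons is the grip in N (None keeps the last); returns when the fingers have stopped.
- bot.hold(seconds).
- bot.inverse_kinematics(position, orientation): joint angles nearest the present ones, or None.
- bot.read_camera(name): name is "scene" or "top" or "wrist"; returns a dict with "pixels" (384x512x3 uint8, blue, green, red), "fx", "fy", "cx", "cy" (pixels), "R" (3x3) and "t" (3): a world point X has camera coordinates R X + t. Camera axes: x right, y down, z forward; pixel columns grow to the right and rows downward; lengths in m; the calibration is good to about 2 mm. The wrist camera is an equidistant fisheye: a pixel r from the principal point sees the ray r / f radians off the axis. A picture is of the moment at which its call begins. There is no depth.
A pose or a line that the arm cannot do raises bot.MotionError and nothing moves.
- bot.job_done(): hands the job in, once; it reports no verdict.
Readings, each from a call of its own:
- bot.current_clock(): time.
- bot.current_joints(): joint angles.
- bot.current_joint_vel(): joint speeds.
- bot.current_effort(): joint torques, N m.
- bot.current_ee_pos(): TCP position.
- bot.current_tool_rot(): TCP orientation.
- bot.current_contact_force(): force on the tool from outside, world axes, zero at the start.
- bot.current_ft_torque(): the same for the moment, N m.
- bot.current_opening(): opening from 0.0 (shut) to 1.0 (fully open).
Only numpy, scipy, OpenCV 4.12 (cv2) and the standard library are available. Lean on these libraries where they do the work, as an engineer would, in place of code of your own. Each camera call takes 0.05 s, during which the arm holds its last target. There are 200 camera calls.

## Working session

There is one attempt and no reset: what is moved stays moved. The work goes in short steps, each a Python script; the robot and the scene stay as the last script left them, time stands still between calls to the robot, and variables do not carry over. Pictures are saved under pics/ and viewed, about 8 in all and at most 12, crops included, and the job is handed in when it is done.

```bash
mkdir -p pics; ls
python3 - <<'E'
from workcell import bot
import cv2,numpy as np
a=[bot.read_camera(n) for n in("scene","top")]
for n,c in zip(("scene","top"),a):
    cv2.imwrite(f"pics/{n}0.png",c["pixels"]); print(n,c["fx"],c["cx"],c["cy"],np.round(c["R"],3).tolist(),np.round(c["t"],3))
E
```

```text
pics
scene 392.00911390469736 254.86956231816555 191.19696615859985 [[-0.88, -0.476, 0.006], [-0.184, 0.328, -0.927], [0.439, -0.816, -0.376]] [0.503 0.142 1.194]
top 412.04326699620947 251.14875962857323 190.99568715752318 [[0.019, -1.0, -0.009], [-0.991, -0.017, -0.135], [0.135, 0.012, -0.991]] [0.144 0.488 1.145]
```

View pics/scene0.png

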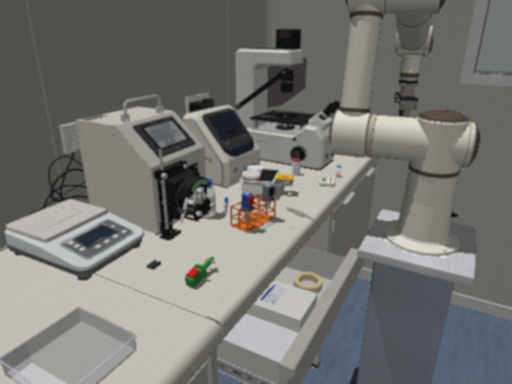

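View pics/top0.png

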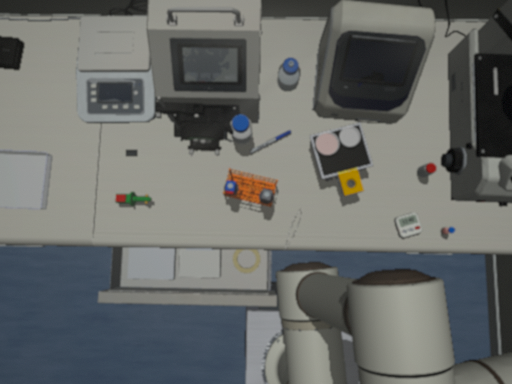

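The scene view shows the blue pin at (247,201), the grey pin at (268,190) and the yellow ear at (285,178). In the top view they are at (232,187), (266,196) and (350,182). The green decoy is well away from them.

```bash
cat > h.py <<'E'
from workcell import bot
import cv2,numpy as np
from scipy.spatial.transform import Rotation as Ro
def ray(c,u,v,fish=False):
    x,y=(u-c["cx"])/c["fx"],(v-c["cy"])/c["fy"]
    if fish:
        r=np.hypot(x,y); d=np.array([x/r*np.sin(r),y/r*np.sin(r),np.cos(r)]) if r>0 else np.array([0,0,1.])
    else: d=np.array([x,y,1.])
    R=np.array(c["R"]); return -R.T@c["t"],R.T@d
def onz(c,u,v,z,fish=False):
    o,d=ray(c,u,v,fish); return o+d*(z-o[2])/d[2]
def proj(c,X,fish=False):
    p=np.array(c["R"])@X+c["t"]
    if fish:
        n=np.hypot(p[0],p[1]); th=np.arctan2(n,p[2]); return c["cx"]+c["fx"]*th*p[0]/n,c["cy"]+c["fy"]*th*p[1]/n
    return c["cx"]+c["fx"]*p[0]/p[2],c["cy"]+c["fy"]*p[1]/p[2]
def blobs(img,lo,hi,roi,amin=6):
    h=cv2.cvtColor(img,cv2.COLOR_BGR2HSV); m=cv2.inRange(h,lo,hi); k=np.zeros_like(m); x0,y0,x1,y1=roi; k[y0:y1,x0:x1]=255
    n,l,s,ce=cv2.connectedComponentsWithStats(m&k); return [(ce[i].round(1).tolist(),s[i].tolist()) for i in range(1,n) if s[i][4]>=amin]
def down(yaw): # tool x axis at angle yaw in world, z down
    return (Ro.from_euler('z',yaw)*Ro.from_rotvec([np.pi,0,0])).as_rotvec()
E
python3 - <<'E'
from h import *
s=cv2.imread("pics/scene0.png");t=cv2.imread("pics/top0.png")
c=bot.read_camera("top")
print("blue",blobs(t,(105,100,40),(130,255,255),(215,170,250,205)))
print("red",blobs(t,(0,130,60),(5,255,255),(215,170,250,205),2),blobs(t,(170,100,60),(180,255,255),(215,170,250,205),2))
print("yel",blobs(t,(20,120,100),(32,255,255),(330,160,370,205)))
for u,v,z in [(232,187,.12),(266,196,.12),(350,182,.068)]: print(onz(c,u,v,z).round(3))
A=cv2.resize(t[150:220,210:290],None,fx=6,fy=6,interpolation=cv2.INTER_CUBIC);B=cv2.resize(s[160:240,220:300],(480,480),interpolation=cv2.INTER_CUBIC)
C=cv2.resize(t[120:200,300:380],(480,480),interpolation=cv2.INTER_CUBIC)
A=cv2.copyMakeBorder(A,0,60,0,0,0)
cv2.imwrite("pics/crop1.png",cv2.resize(np.hstack([A,B,C]),(798,266)))
print(bot.current_joints(),bot.current_tool_rot(),bot.current_clock())
E
```

```text
blue [([230.3, 185.8], [225, 181, 11, 10, 65])]
red [([229.5, 193.1], [226, 192, 8, 3, 17])] [([229.5, 191.5], [226, 191, 8, 2, 8])]
yel [([350.0, 181.0], [338, 168, 25, 28, 471])]
[0.484 0.203 0.12 ]
[0.461 0.112 0.12 ]
[ 0.511 -0.122  0.068]
[-1.47008555e+00  1.58916668e-01  1.59794485e+00 -1.82987324e-05
  1.38616018e+00 -2.10098434e-01] [-2.53765781e+00  1.85021210e+00  1.51864997e-03] 0.15
```

View pics/crop1.png

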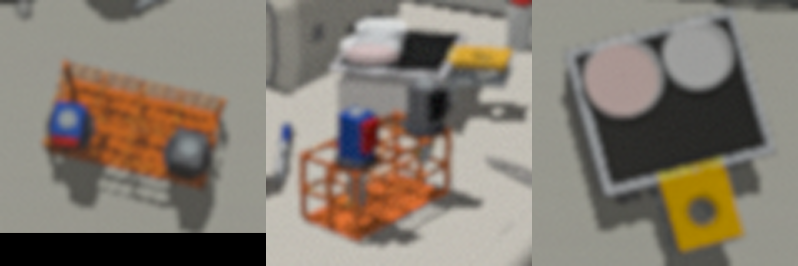

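The crop shows the red button on the robot-facing side of the blue handle (about -x), and the ear hole at about (350,182). Next I'll take a closer wrist view above the pin.

Run:
```python
from h import *
for yaw in (0,np.pi):
    print(yaw,bot.inverse_kinematics([0.45,0.2,0.30],down(yaw)))
p=bot.current_ee_pos(); bot.line_to([p[0],p[1],0.3],max_speed=0.3)
q=min([bot.inverse_kinematics([0.45,0.2,0.30],down(y)) for y in (0,np.pi)],key=lambda q:abs(q[5]) if q is not None else 9)
bot.set_joints(q)
c=bot.read_camera("wrist"); np.savez("w1.npz",**c); cv2.imwrite("pics/w1.png",c["pixels"])
print(bot.current_ee_pos(),bot.current_clock(),c["fx"],c["cx"],c["cy"],-np.array(c["R"]).T@c["t"])
for X in([.484,.203,.121],[.461,.112,.121]):print(proj(c,np.array(X),True))
```

```text
0 [ 1.72272098e-01 -1.10517752e-01  1.65542967e+00 -4.44089210e-16
  1.59668073e+00  1.72272098e-01]
3.141592653589793 [ 0.1722721  -0.11051775  1.65542967  0.          1.59668073 -2.96932056]
[0.45028222 0.19945436 0.29994845] 3.5167 297.3186396354542 253.69134070377342 187.5177305808211 [0.45026871 0.28031814 0.49524485]
(np.float64(280.2808850409136), np.float64(161.41748470777682))
(np.float64(261.9512799564925), np.float64(226.45503786751226))
```

View pics/w1.png

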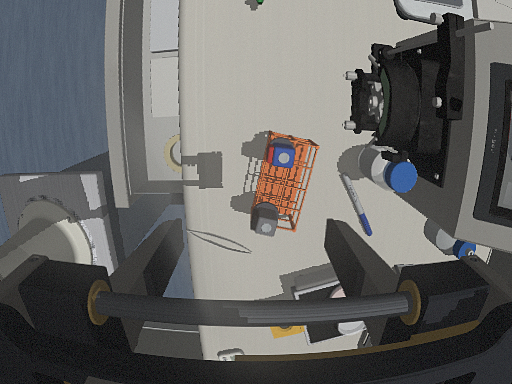

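The wrist view shows the blue handle top at (283,157), with the button to its left (-x). I'll place the camera right over it and measure position and yaw.

Run:
```python
from h import *
bot.line_to([0.475,0.12,0.20],max_speed=0.25)
c=bot.read_camera("wrist"); np.savez("w2.npz",**c); im=c["pixels"]
print(bot.current_clock(),-np.array(c["R"]).T@c["t"])
u,v=map(int,proj(c,np.array([.48,.2,.121]),True)); print(u,v)
roi=(u-50,v-50,u+50,v+50)
for n,lo,hi in(("blue",(105,90,40),(130,255,255)),("red",(0,150,60),(4,255,255)),("red2",(172,120,50),(180,255,255))):print(n,blobs(im,lo,hi,roi,15))
cv2.imwrite("pics/w2.png",cv2.resize(im[v-45:v+45,u-60:u+60],None,fx=6,fy=6,interpolation=cv2.INTER_CUBIC))
print("crop origin",u-60,v-45)
```

```text
4.2417 [0.47516005 0.20101875 0.39638657]
258 102
blue [([267.6, 93.4], [252, 79, 32, 30, 607])]
red [([249.3, 91.0], [246, 80, 8, 23, 129])]
red2 []
crop origin 198 57
```

View pics/w2.png

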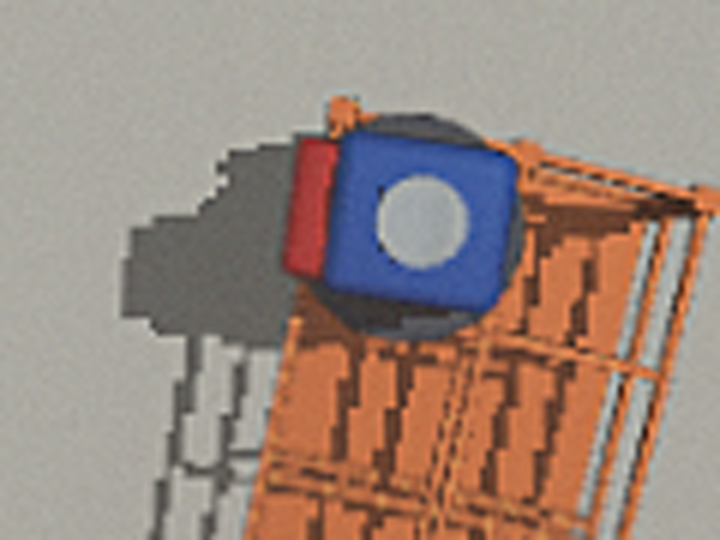

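The view shows the top-face disc at about (268,94), the red button on the left, and the handle turned about -8 to -9° in world.

Run:
```python
from h import *
c=dict(np.load("w2.npz")); im=c["pixels"]
h=cv2.cvtColor(im,cv2.COLOR_BGR2HSV)
def rect(m,z):
    m=cv2.morphologyEx(m,cv2.MORPH_OPEN,np.ones((3,3)))
    k=max(cv2.findContours(m,0,1)[0],key=cv2.contourArea)
    P=np.float32([onz(c,*p[0],z,True)[:2]*1000 for p in k]); return cv2.minAreaRect(P)
m=cv2.inRange(h,(105,90,40),(130,255,255)); m[:70]=0;m[130:]=0;m[:,:240]=0;m[:,300:]=0
print("blue",rect(m,.121))
m=cv2.inRange(h,(0,150,60),(4,255,255)); m[:70]=0;m[130:]=0;m[:,:240]=0;m[:,260:]=0
print("red",rect(m,.117))
print("dot",onz(c,267.9,93.6,.121,True))
# ear from two views later; now grey disc via top camera two-view check
t=bot.read_camera("top"); print("top check dot",proj(t,onz(c,267.9,93.6,.121,True)))
for z in(.066,.068):print("hole top",onz(t,350,182,z))
```

```text
blue ((488.0975036621094, 208.1638946533203), (25.246103286743164, 27.250293731689453), 82.30496978759766)
red ((471.13287353515625, 210.0828094482422), (20.305686950683594, 5.369309425354004), 82.45223999023438)
dot [0.48822117 0.20794407 0.121     ]
top check dot (np.float64(230.10852142339968), np.float64(185.18915228435944))
hole top [ 0.5111996  -0.12218582  0.066     ]
hole top [ 0.51087366 -0.12172563  0.068     ]
```

Run:
```python
from h import *
yaw=np.deg2rad(-7.6); r=down(yaw)
bot.line_to([.488,.208,.17],rot=r,max_speed=0.2)
bot.line_to([.488,.208,.083],max_speed=0.1)
print(bot.current_ee_pos(),bot.current_contact_force())
bot.set_gripper(0.0,45); bot.hold(.2)
print("width",bot.current_opening()*92,bot.current_contact_force(),bot.current_clock())
bot.line_to([.488,.208,.10],max_speed=0.06)
print("width",bot.current_opening()*92,bot.current_contact_force())
bot.line_to([.488,.208,.215],max_speed=0.15)
c=bot.read_camera("wrist"); cv2.imwrite("pics/w3.png",c["pixels"]); print("width",bot.current_opening()*92,bot.current_contact_force())
bot.goto([.46,-.16,.215],r)
c=bot.read_camera("wrist"); np.savez("w4.npz",**c); cv2.imwrite("pics/w4.png",c["pixels"]); print(bot.current_clock(), bot.current_ee_pos(),proj(c,np.array([.511,-.122,.068]),True))
```

```text
[0.48868997 0.2080857  0.08378831] [-0.79582551 -0.23744335 -0.12906057]
width 27.763091683795835 [ 1.10295105 -1.54665385  3.75717189] 7.1083
width 27.942264294578944 [-0.54156556 -0.07914146 -1.38319467]
width 27.821526131349273 [-0.64147276  0.73487184 -2.16816448]
9.9417 [ 0.46033645 -0.1590456   0.2149249 ] (np.float64(293.27508059544186), np.float64(133.4978672017193))
```

View pics/w4.png

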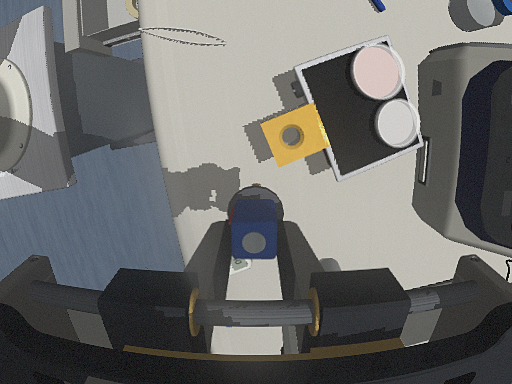

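The pin is held with the button in (27.8 mm wide). The ear hole is at about (291,135), against a prediction of (293,133). I'll measure it precisely and also check how the pin sits in the hand.

Run:
```python
from h import *
c=dict(np.load("w4.npz")); im=c["pixels"]; h=cv2.cvtColor(im,cv2.COLOR_BGR2HSV)
def ear(c,h,roi,fish,z=.068):
    x0,y0,x1,y1=roi; m=np.zeros(h.shape[:2],np.uint8); m[y0:y1,x0:x1]=cv2.inRange(h,(15,110,60),(35,255,255))[y0:y1,x0:x1]
    ks,hi=cv2.findContours(m,cv2.RETR_CCOMP,1); 
    o=[(k,a) for k,a in zip(ks,hi[0]) if cv2.contourArea(k)>8]
    for k,a in o:
        P=np.float32([onz(c,*p[0],z,fish)[:2]*1000 for p in k]); print("hole" if a[3]>=0 else "outer",cv2.minAreaRect(P),cv2.minEnclosingCircle(P) if a[3]>=0 else "")
ear(c,h,(240,85,335,185),True)
t=bot.read_camera("top"); ear(t,cv2.cvtColor(t["pixels"],cv2.COLOR_BGR2HSV),(325,155,375,205),False)
m=cv2.inRange(h,(0,0,110),(180,90,255)); m[:225]=0;m[258:]=0;m[:,:238]=0;m[:,270:]=0
n,l,s,ce=cv2.connectedComponentsWithStats(m);i=1+np.argmax(s[1:,4]);print("dot",ce[i],s[i])
print("pin top",onz(c,*ce[i],.253,True)*1000,bot.current_ee_pos()*1000)
R=Ro.from_rotvec(bot.current_tool_rot()).as_matrix();print(R.round(3).tolist())
```

```text
outer ((513.9402465820312, -123.38569641113281), (68.51973724365234, 56.50637435913086), 15.565118789672852) 
hole ((550.8143920898438, -135.9429168701172), (3.396134853363037, 5.198862075805664), 38.75629806518555) ((550.7960205078125, -135.95816040039062), 3.067847728729248)
hole ((507.5752258300781, -124.00865173339844), (22.30474281311035, 22.28485679626465), 83.36133575439453) ((507.58074951171875, -124.4621353149414), 11.922903060913086)
outer ((514.4479370117188, -122.56703186035156), (72.61894226074219, 59.83901596069336), 15.999443054199219) 
hole ((508.08197021484375, -123.0543441772461), (21.376930236816406, 22.1296443939209), 45.451194763183594) ((507.5898132324219, -123.68489837646484), 11.878326416015625)
dot [263. 248.] [263 248   1   1   1]
pin top [ 465.00300262 -163.8911408   253.        ] [ 460.34815343 -158.99458573  214.94637633]
[[0.991, -0.131, 0.0], [-0.131, -0.991, 0.0], [-0.0, -0.0, -1.0]]
```

Run:
```python
from h import *
c=dict(np.load("w4.npz")); print("pin top seen",onz(c,253.5,241,.253,True)*1000)
H=np.array([.5078,-.1242]); r=down(np.deg2rad(105.6))
q=bot.inverse_kinematics([*H,.2],r); print(q)
bot.goto([*H,.20],r)
bot.line_to([*H,.140],max_speed=0.1)  # tip at ~.073
print(bot.current_ee_pos(),bot.current_opening()*92,bot.current_contact_force())
s=bot.read_camera("scene")["pixels"]; w=bot.read_camera("wrist"); np.savez("w5.npz",**w)
cv2.imwrite("pics/w5.png",np.hstack([cv2.resize(s[140:220,235:315],(400,400),interpolation=cv2.INTER_CUBIC),cv2.resize(w["pixels"][130:290,175:335],(400,400),interpolation=cv2.INTER_CUBIC)]))
print(bot.current_clock())
```

```text
pin top seen [ 460.0065279 -158.4558617  253.       ]
[-0.47129124  0.01495479  1.72926965  0.          1.39736821 -2.31435893]
[ 0.50822316 -0.12442544  0.14060284] 27.989896637944817 [ 1.23014668  0.71133874 -0.67025462]
12.475
```

View pics/w5.png

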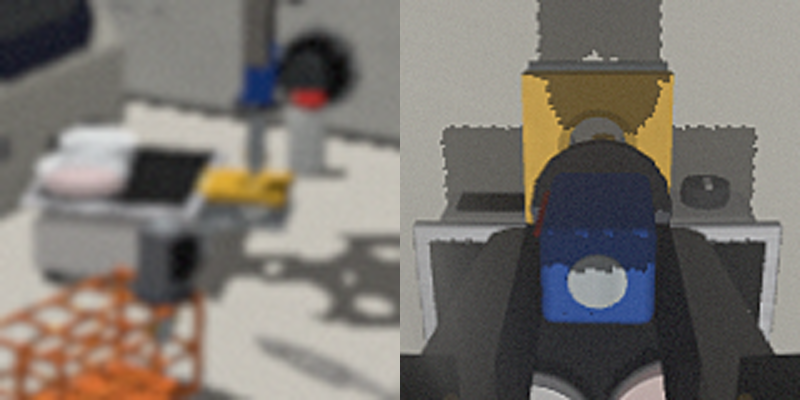

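The shank hangs upright just above the hole and is centred. Next I'll insert in small steps, watching the force.

Run:
```python
from h import *
H=np.array([.5078,-.1242]); z=.140
while z>.076:
    z-=.010 if z>.091 else .002
    bot.line_to([*H,z],max_speed=0.05)
    f=bot.current_contact_force(); p=bot.current_ee_pos()
    print(round(z,3),(p*1000).round(1),f.round(1),round(bot.current_opening()*92,2))
    if f[2]>14 or np.hypot(f[0],f[1])>12: print("stop");break
print(bot.current_clock())
w=bot.read_camera("wrist")["pixels"];s=bot.read_camera("scene")["pixels"]
cv2.imwrite("pics/w6.png",np.hstack([cv2.resize(s[140:220,235:315],(400,400),interpolation=cv2.INTER_CUBIC),cv2.resize(w[130:290,175:335],(400,400),interpolation=cv2.INTER_CUBIC)]))
```

```text
0.13 [ 507.4 -124.   129.4] [ 0.8 -0.1 -0.9] 28.03
0.12 [ 508.3 -124.6  119.8] [ 2.7 -1.5 -2.6] 27.99
0.11 [ 507.3 -123.8  109.1] [ 3.  -0.6 -5.2] 27.95
0.1 [ 508.  -124.2   99.9] [ 1.8  0.5 -0.8] 28.07
0.09 [ 506.9 -124.    88.8] [ 2.1 -2.4 -6.4] 27.78
0.088 [ 507.5 -124.1   87.9] [-0.  -0.1 -2. ] 27.74
0.086 [ 507.6 -124.    85.9] [ 0.3 -0.5 -1.1] 27.66
0.084 [ 507.6 -124.1   83.8] [-0.2 -0.3 -2.1] 27.76
0.082 [ 507.6 -124.1   81.8] [ 0.2 -0.6 -1.5] 27.7
0.08 [ 508.2 -124.3   80.5] [-0.8  1.5  2.7] 27.84
0.078 [ 508.5 -124.2   80.3] [-4.9  4.6 14.1] 27.56
stop
15.725
```

View pics/w6.png

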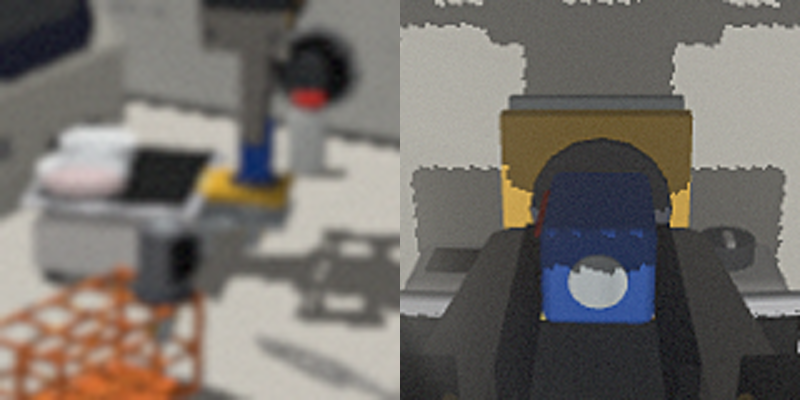

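The flange is seated: contact came at TCP z = 80.3 mm (80–81 expected), with 14 N. I'll release, retreat and look.

Run:
```python
from h import *
bot.line_to([.5082,-.1242,.0795],max_speed=0.02); print(bot.current_contact_force())
bot.set_gripper(0.75); bot.hold(.2)
p=bot.current_ee_pos(); print(p,bot.current_contact_force())
bot.line_to([*p[:2],.19],max_speed=0.12)
bot.line_to([.44,-.15,.19],max_speed=0.2); bot.hold(.2)
w=bot.read_camera("wrist"); s=bot.read_camera("scene")["pixels"]; np.savez("w7.npz",**w)
X=np.array([.5078,-.1242,.118]); u,v=map(int,proj(w,X,True)); print(u,v,bot.current_clock(),bot.current_contact_force())
cv2.imwrite("pics/w7.png",np.hstack([cv2.resize(s[140:220,235:315],(400,400),interpolation=cv2.INTER_CUBIC),cv2.resize(w["pixels"][max(0,v-40):v+40,u-40:u+40],(400,400),interpolation=cv2.INTER_CUBIC)]))
```

```text
[-0.88051633  2.0261854   7.6905435 ]
[ 0.50821255 -0.12417396  0.07951091] [-0.38015073  0.67100565  0.24034927]
260 255 18.9083 [0.18204795 0.34653209 0.11947758]
```

View pics/w7.png

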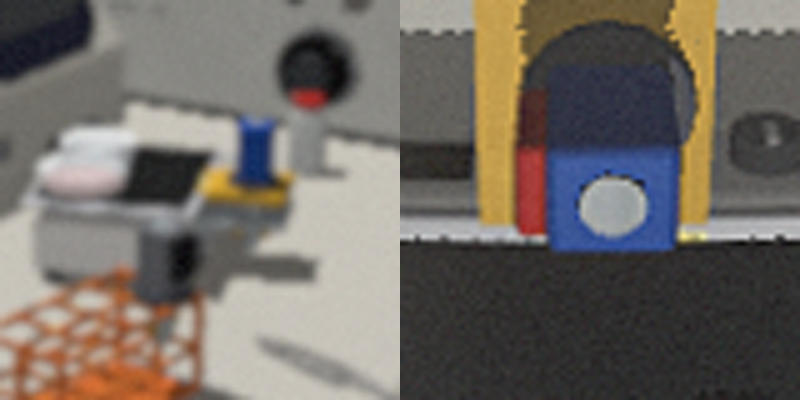

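Run:
```python
from h import *
w=dict(np.load("w7.npz")); print(onz(w,262.4,255.8,.118,True)*1000)
bot.job_done(); print(bot.current_clock())
```

```text
[ 507.30358388 -122.26080203  118.        ]
the job is handed in; nothing more can be done
the job is handed in; nothing more can be done
```

The blue pin is in the shaker's lock ears with its button sprung out, and I handed the job in just after 18.9 s of the 43 s.

I gripped it in the rack across the button; the jaws closed to 27.8 mm, close to the 28.5 mm given for the button held in. The shank slid in without noticeable resistance until the flange met the ear, at TCP height 80.3 mm with 14 N. I then released it and backed away.

**Last checks:**
- **Button:** it stands out about 7 mm in the last wrist picture (6.5 mm is fully out).
- **Seating:** the flange lies flat on the yellow ear. The handle top was seen at (507, -122) mm, assuming its height when seated, against the measured hole at (508, -124) mm. That is within the calibration error.
- **Surroundings:** the grey pin is still in the rack, the robot is clear, and the wrist force is about 0.

No check failed. I did not test the lock with a pull; that the balls are locked is inferred from the button being out and the flange being home.

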